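# Slide the UV viewing hood home over a ring and hold the long-wave lamp on

### The arm

A 7-joint arm with a two-finger parallel gripper is mounted at the origin on a cart in front of the work surface, level with it; the furniture and walls round the work are solid. World frame = base frame: x ahead of the robot, y to its left, z up, the work surface at z = 0. Lengths are in m, angles in rad, forces in N, time in s.
With the tool pointing down it reaches from about 0.4 to 0.9 m from the base axis. Payload 5.6 kg.
Tool frame: the origin (TCP) lies at the very end of the fingers, on their centre line; the grasp point (between the pads) lies 19 mm behind it; z points along the fingers, y is the line along which they close (so a half turn about z gives the same grasp; the last joint's range is limited). The gripper opens to 92 mm and grips with 3 to 60 N. Pads are 20 mm wide; open, the fingers measure 128 mm over their backs; the gripper's body (75 mm by 189 mm) begins 69 mm behind the grasp point.
Start: joints at [1.276, 0.468, -0.012, 1.603, 0.006, 1.071, -0.056], TCP at [0.162, -0.63, 0.215] pointing down, gripper open.
Joint ranges: [-2.53, 2.53], [-0.31, 2.02], [-1.57, 1.55], [0.28, 2.44], [-1.29, 4.43], [0.15, 1.84], [-2.92, 2.92]. Speed limits (rad/s): [2.57, 2.57, 3.14, 3.14, 3.14, 3.14, 3.14].

### API

Orientations are given as a 3x3 rotation matrix whose columns are the frame's x, y, z axes.
In Python, from cell import telemetry, cams, manip, nets gives the robot as it stands. The module is installed in compiled form; this text tells all that it offers.
- The arm moves only by the tool play_rows, never from a script. Its argument "plan" is a list of rows, each a list of 7 numbers: the shift along the tool's x, y, z in m, then the turn, a rotation vector about the tool's x, y, z in rad, then the finger opening in m, from 0 to 0.0919. In form: [[dx, dy, dz, rx, ry, rz, claw], ...]. A call has 1 to 5 rows; each row is the pose to reach, as a shift and turn from the pose commanded when the call began, along the tool's axes at that moment; what a row does not reach only later rows make up. A row lasts 1/8 s, in which the tool goes at most 62.5 mm and 10.7 degrees, less where a joint would pass 70% of its speed; a pose out of reach is approached as far as the arm can. A call with a gripper value outside its range is refused whole. The fingers move at their own pace and stop on an object; the grip force is fixed at half the most. Time passes only in rows, so rows that repeat a pose let the fingers close. It gives the time, the measured TCP pose, the force, the opening and the grip force at its end, in the units of the state.
- telemetry.sense(): the state, without advancing time (a new reading comes with each control period).
- cams.read_camera(name): name is "side" or "top" or "wrist"; returns the picture (480x640x3 uint8, red, green, blue); there is no depth.
- cams.get_calibration(name): a dict with "intrinsics" (3x3 intrinsics, pixels), "D" ([k1, k2, p1, p2, k3] as OpenCV has them; the pictures are not rectified), "view" (4x4, takes a point from world to camera coordinates); the wrist camera has in their place "mount" (4x4, takes a point from camera to tool coordinates, whose origin is the TCP and whose axes are the flange's). Camera axes: x right, y down, z forward; pixel columns grow to the right and rows downward; lengths in m; the calibration is good to about 2 mm. A picture is of the moment at which its call begins: read the wrist's pose just before it. get_calibration takes no time and is no camera call.
- manip.hand_in(): hands the job in; it is judged then, once.
Trained networks look in the newest picture that a camera, given by its name, has taken for a name from the list of things; names that differ only in an ending like _2 or _b are one class to them, and where a whole thing is asked for, a point or a joint stands for the part that bears it (a point fixed in the world has none). Each returns a list of dicts, best first, with "p" (0 to 1); they miss things now and then, are a little off and sometimes report something else, mostly with a low value. They report only what shows in the picture. A call takes as long as a camera call.
- nets.search_frame(camera, query): "location" ([column, row] in pixels, amid what is visible of it).
The state is a dict: "time": time; "joint_pos": joint angles; "joint_vel": joint speeds; "effort": joint torques, N m; "tcp_pos": TCP position; "eef_rot": TCP orientation; "wrist_force": force on the tool from outside, world axes, zero at the start; "torque": the same for the moment, N m; "opening": finger opening in m; "gripper_force": force on a finger pad.
Only numpy, scipy, OpenCV 4.12 (cv2) and the standard library are available. Lean on these libraries where they do the work, as an engineer would, in place of code of your own. Each camera call takes 0.05 s, during which the arm holds its last target. There are 200 camera calls.

### The job

The amethyst ring is to be checked for fluorescence: push the tall black UV viewing hood low at its foot, against the battery box, so that it slides upright over the desk, between the two guide rails and over the ring, fully home against the back panel of the stage so that no light leaks. Only when it is home, press the violet long-wave button on its top fully down with the fingertips and finish while still holding it down, the hood staying home. Do not grasp, lift or tip the hood, leave the amber short-wave button alone, and do not disturb the ring on its stand, the loupe or the two stone jars.

Things in the scene. Friction and masses are not known exactly. Their poses are not given: they have to be found in the camera images.
- hood: Loose top-heavy UV viewing hood, about 0.9 kg, friction on the desk about 0.6: matt black box 120 mm long (x) by 130 mm wide (y), open underneath, with a grey lamp head on top (136 mm wide, z 161 to 205 mm). Origin: centre of the 120 x 130 mm footprint, on the desk; z up, x = direction it must travel. Pushed above about mid-height it tips forward.
- hood_foot (a point): Where to push: centre of the upright trailing face of the low battery box, part of the hood, along the foot of its trailing side. At hood (-105, 0, 18) mm; the face is 112 mm wide, from the desk to 36 mm up. The box reaches 45 mm out from the hood's wall (x -60 to -105 mm).
- hood_arch (a point): Middle of the arch in the foot of the leading face, on the desk, at hood (60, 0, 0) mm; the arch is 71 mm wide and 80 mm high and passes over the ring stand.
- hood_eyepiece (a point): Centre of the top of the rubber eyepiece on the lamp head, at hood (22, 0, 239) mm: 52 mm across at its foot, the highest part of the hood. Over the ring when home.
- long_wave_top (a point): Centre of the top of the violet long-wave button (20 mm across), unpressed at hood (-38, 36, 227) mm; its black collar is 36 mm across and 12 mm high, the unpressed button stands 10 mm above the collar. The point moves with the button.
- long_wave (a joint): Travel of the violet button: 0 up, 0.006 m fully down; it springs back. It starts to give at 1.5 N and is fully down at 5 N.
- short_wave_top (a point): Centre of the top of the amber short-wave button, the same kind, unpressed at hood (-38, -36, 227) mm: not to be pressed.
- short_wave (a joint): Travel of the amber button: 0 up, 0.006 m fully down. Leave at 0.
- stage: Stage screwed to the desk: two aluminium guide rails, a back panel and a ring stand. Its origin and axes are those of the hood when home; x runs from the open mouth to the panel, within 0.22 rad of world +y (robot's left). Rails 22 mm high, inner faces at y = +-68 mm (3 mm play each side of the hood), straight from x = -45 mm to the panel. Ring stand: x = 20 mm, y = 0, 44 mm across, 34 mm high.
- stage_mouth (a point): Middle of the stage's open mouth, on the desk, at stage (-82, 0, 0) mm. Here the flared rail ends stand 168 mm apart (y = +-84 mm); they narrow to +-68 mm at x = -45 mm.
- stage_panel (a point): Foot of the back panel's near face, at stage (60, 0, 0) mm: the hood's leading face lies flat against it when home. The panel is 160 mm wide and 100 mm high.
- ring_amethyst: Gold ring with a violet stone, 29 mm tall, standing loose in the slot of the ring stand; its top is 51 mm above the desk. Origin at its lowest point. It must stay there.
- loupe: Folded chrome loupe, 27 x 44 x 14 mm, loose on the desk beside the stage on the robot's side; origin under its centre. Bystander.
- stone_jar_1: Small glass jar with black screw cap, 39 mm across, 43 mm high, loose beside the stage on the side away from the robot; origin under its centre. Bystander.
- stone_jar_2: The same kind of jar, next to the first. Bystander.

How it is judged:
By the outcome, as a careful person would: the job done as asked, in the order asked, and still so for the second after the job is handed in, while the arm keeps its last pose, push and grip.
It also fails if it takes over 48 s, if anything falls off the work surface, if the arm or the gripper's body presses on something with over 40 N, if the wrist force passes 120 N, or if a joint passes its speed limit or range.

## Working session

There is one attempt and no reset: what is moved stays moved. The work goes in short steps, Python scripts to look and compute and a tool call to move; the robot and the scene stay as the last step left them, time stands still between calls to the robot, and variables do not carry over. Pictures are saved under pics/ and viewed, at most 10 in all, crops included, and the job is handed in when it is done.

Besides the shell and the picture viewer there is one more tool, called after "Emit:" by a JSON object that holds its "op" and its "data". play_rows: Moves the arm, as the interface text tells. Its arguments: {"type":"object","properties":{"plan":{"type":"array","items":{"type":"array","items":{"type":"number"}}}},"required":["plan"]}

```bash
mkdir -p pics; cat > h.py <<'E'
import numpy as np, cv2, json
from cell import telemetry, cams, manip, nets
def look(c,name):
    im=cams.read_camera(c); cv2.imwrite(f'pics/{name}.png',im[:,:,::-1]); return im
def proj(c,P):
    k=cams.get_calibration(c); V=np.array(k['view']); 
    r,_=cv2.Rodrigues(V[:3,:3]); return cv2.projectPoints(np.float64(P).reshape(-1,1,3),r,V[:3,3],np.array(k['intrinsics']),np.array(k['D']))[0][:,0]
def ray(c,px):
    k=cams.get_calibration(c); V=np.array(k['view'])
    u=cv2.undistortPoints(np.float64(px).reshape(-1,1,2),np.array(k['intrinsics']),np.array(k['D']))[0,0]
    R=V[:3,:3]; d=R.T@np.r_[u,1]; return -R.T@V[:3,3], d/np.linalg.norm(d)
def atz(c,px,z):
    o,d=ray(c,px); return o+d*(z-o[2])/d[2]
def tri(a,pa,b,pb):
    o1,d1=ray(a,pa);o2,d2=ray(b,pb)
    s=np.linalg.lstsq(np.c_[d1,-d2],o2-o1,rcond=None)[0]
    p,q=o1+s[0]*d1,o2+s[1]*d2; return (p+q)/2,np.linalg.norm(p-q)
E
python3 - <<'E'
from h import *
np.set_printoptions(precision=4,suppress=True)
s=telemetry.sense(); print(s['time'],s['tcp_pos'],s['eef_rot'],s['wrist_force'])
D={}
for c in ['side','top']:
    look(c,c+'0'); o,_=ray(c,[320,240]); print(c,o)
    for q in ['hood','hood_foot','hood_arch','hood_eyepiece','long_wave_top','short_wave_top','stage','ring_amethyst','loupe','stone_jar_1']:
        r=nets.search_frame(c,q); D[c,q]=r
        print(c,q,[(np.round(x['location']).tolist(),round(x['p'],2)) for x in r[:3]])
for q in ['hood_eyepiece','long_wave_top','short_wave_top','ring_amethyst','loupe']:
    a,b=D['side',q],D['top',q]
    if a and b: print(q,tri('side',a[0]['location'],'top',b[0]['location']))
print(telemetry.sense()['time'])
E
```

```text
0.0 [ 0.1618 -0.629   0.2136] [[ 0.9685  0.2491 -0.0005]
 [ 0.2491 -0.9685  0.0017]
 [-0.0001 -0.0018 -1.    ]] [ 0.4763 -0.1686 -0.1259]
side [0.1605 0.5026 0.7204]
side hood [([374.0, 251.0], 0.98)]
side hood_foot [([376.0, 251.0], 0.63)]
side hood_arch [([374.0, 254.0], 0.65)]
side hood_eyepiece [([375.0, 252.0], 0.87)]
side long_wave_top []
side short_wave_top [([371.0, 189.0], 0.53)]
side stage [([300.0, 346.0], 0.67), ([373.0, 252.0], 0.62)]
side ring_amethyst [([296.0, 338.0], 0.46)]
side loupe [([372.0, 393.0], 0.76)]
side stone_jar_1 [([274.0, 282.0], 0.65), ([239.0, 302.0], 0.61)]
top [ 0.4662 -0.0595  1.0743]
top hood [([362.0, 297.0], 0.58)]
top hood_foot [([365.0, 290.0], 0.75)]
top hood_arch [([364.0, 294.0], 0.94)]
top hood_eyepiece [([363.0, 293.0], 0.69), ([388.0, 273.0], 0.17)]
top long_wave_top []
top short_wave_top []
top stage [([266.0, 278.0], 0.93)]
top ring_amethyst [([254.0, 275.0], 0.41)]
top loupe [([254.0, 355.0], 0.64), ([254.0, 275.0], 0.45)]
top stone_jar_1 [([267.0, 204.0], 0.69), ([312.0, 208.0], 0.56)]
hood_eyepiece (array([ 0.4805, -0.1574,  0.1146]), np.float64(0.002500380678691187))
ring_amethyst (array([0.5114, 0.042 , 0.0435]), np.float64(0.0017769714630929995))
loupe (array([0.3596, 0.041 , 0.0085]), np.float64(0.0006758855098315666))
1.1
```

View pics/side0.png

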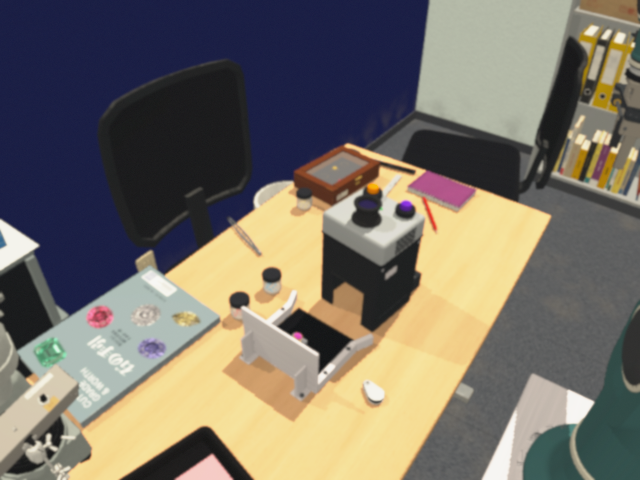

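View pics/top0.png

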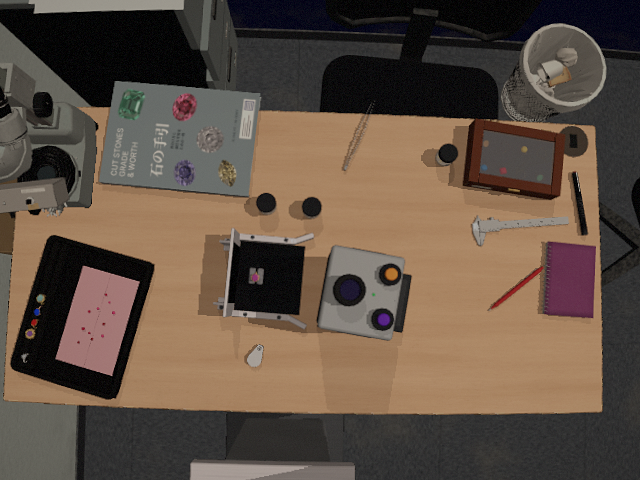

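Side view: hood at about (372,250), with violet button (405,208), amber (373,189) and panel (280,350). Top view: violet (382,320), amber (391,274), eyepiece (349,290) and stage around (265,277). I'll enlarge both to get more precise positions.

```bash
python3 - <<'E'
import cv2
a=cv2.imread('pics/top0.png')[220:340,210:420]; cv2.imwrite('pics/tz.png',cv2.resize(a,(798,456),interpolation=cv2.INTER_CUBIC))
a=cv2.imread('pics/side0.png')[170:410,225:435]; cv2.imwrite('pics/sz.png',cv2.resize(a,(525,600),interpolation=cv2.INTER_CUBIC))
E
```

```text
(no output)
```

View pics/tz.png

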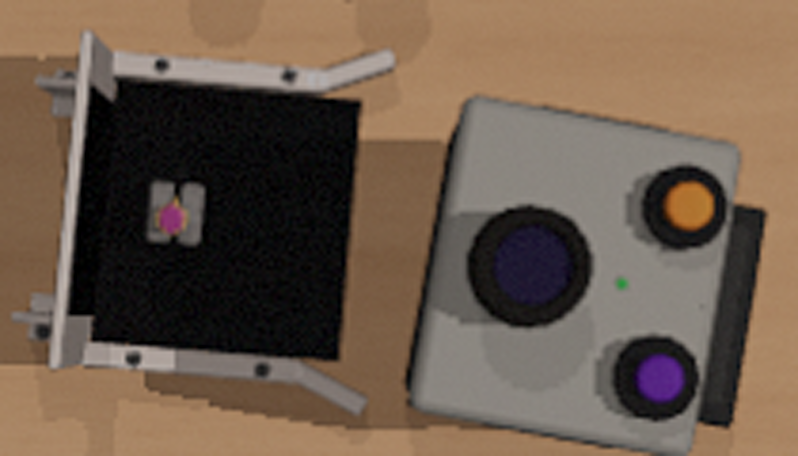

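View pics/sz.png

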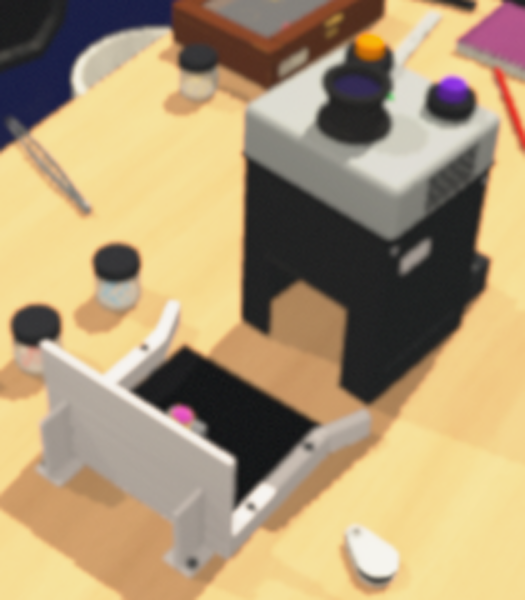

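Enlarged top view: amber (690,205), violet (660,378), eyepiece (533,264), box edge (765,210)–(728,426), panel top edge (90,35)–(60,365), rail mouths (394,62)/(366,402) and bends (322,92)/(300,362). In the enlarged side view the buttons sit at (370,44)/(453,88) and the leading foot corners at (244,318)/(365,402).

```bash
cat > fit.py <<'E'
from h import *
from scipy.optimize import least_squares
np.set_printoptions(precision=4,suppress=True)
T=lambda u,v:((u+.5)/3.8-.5+210,(v+.5)/3.8-.5+220)
S=lambda u,v:((u+.5)/2.5-.5+225,(v+.5)/2.5-.5+170)
H=[('top',T(533,264),(22,0,239)),('top',T(690,205),(-38,-36,227)),('top',T(660,378),(-38,36,227)),('top',T(765,210),(-105,-56,36)),('top',T(728,426),(-105,56,36)),
('side',S(370,44),(-38,-36,227)),('side',S(453,88),(-38,36,227)),('side',S(358,84),(22,0,239)),('side',S(365,402),(60,65,0)),('side',S(244,318),(60,-65,0))]
G=[('top',T(90,35),(60,-80,100)),('top',T(60,365),(60,80,100)),('top',T(394,62),(-82,-84,22)),('top',T(366,402),(-82,84,22)),('top',T(322,92),(-45,-68,22)),('top',T(300,362),(-45,68,22)),('top',T(177,213),(20,0,34)),
('side',S(178,305),(-82,-84,22)),('side',S(368,415),(-82,84,22))]
def world(p,P):
    c,s=np.cos(p[2]),np.sin(p[2]); P=np.asarray(P)/1000
    return np.c_[p[0]+c*P[:,0]-s*P[:,1],p[1]+s*P[:,0]+c*P[:,1],P[:,2]]
def fit(L,x0):
    f=lambda p:np.concatenate([(proj(c,world(p,[P]))[0]-px) for c,px,P in L])
    r=least_squares(f,x0,loss='soft_l1'); return r.x,f(r.x).reshape(-1,2)
E
python3 - <<'E'
from fit import *
h,rh=fit(H,[.48,-.16,1.5]); g,rg=fit(G,[.5,.04,1.5])
print('hood',h);print(rh.T);print('stage',g);print(rg.T)
for n,p,P in [('foot',h,(-105,0,18)),('violet',h,(-38,36,227)),('home foot',g,(-105,0,18)),('home violet',g,(-38,36,227)),('mouth',g,(-82,0,0))]: print(n,world(p,[P]))
c,s=np.cos(g[2]),np.sin(g[2]); d=h[:2]-g[:2]; print('hood in stage',c*d[0]+s*d[1],-s*d[0]+c*d[1],h[2]-g[2])
E
```

```text
hood [ 0.4824 -0.1455  1.4042]
[[-0.1838 -0.209  -0.5353  0.8167  0.3265  0.7157  0.367  -0.1978  0.4311
  -2.1958]
 [-0.3966 -0.1682 -0.0871 -0.1602  0.8793 -0.8446 -1.6165 -0.6226  3.0456
   0.8363]]
stage [0.5095 0.0192 1.5152]
[[ 1.1567  0.4577 -0.2943 -0.048  -1.0781 -1.2992 -0.2347  1.7194 -1.2208]
 [-0.7779  1.8906  1.4274 -0.9748  0.1456 -0.3738  0.3308 -0.1632 -2.4336]]
foot [[ 0.465 -0.249  0.018]]
violet [[ 0.4406 -0.177   0.227 ]]
home foot [[ 0.5036 -0.0856  0.018 ]]
home violet [[ 0.4714 -0.0167  0.227 ]]
mouth [[ 0.5049 -0.0627  0.    ]]
hood in stage -0.16596073139176756 0.017895205468480363 -0.11099849919161797
```

```bash
cat >> fit.py <<'E'
HD=np.array([.4824,-.1455,1.4042]); ST=np.array([.5095,.0192,1.5152])
from scipy.spatial.transform import Rotation as Ro
def rows(targets,R0=None,p0=None):
    "targets: (xyz, yaw) tool x at yaw, tool z down"
    s=telemetry.sense(); p0=np.array(s['tcp_pos']) if p0 is None else p0; R0=np.array(s['eef_rot']) if R0 is None else R0
    for p,y in targets:
        c,sn=np.cos(y),np.sin(y); R=np.array([[c,sn,0],[sn,-c,0],[0,0,-1]])
        print(np.round(np.r_[R0.T@(np.array(p)-p0),Ro.from_matrix(R0.T@R).as_rotvec()],4).tolist())
E
python3 - <<'E'
from fit import *
print(np.array(cams.get_calibration('wrist')['mount']))
p=world(HD,[(-145,0,15)])[0]; print(p)
rows([((p[0],p[1],.15),HD[2]),((p[0],p[1],.012),HD[2])])
E
```

```text
[[-0.0008 -0.9633 -0.2684  0.0764]
 [ 1.     -0.0007 -0.0007 -0.0001]
 [ 0.0004 -0.2684  0.9633 -0.1711]
 [ 0.      0.      0.      1.    ]]
[ 0.4584 -0.2885  0.015 ]
[0.3721, -0.2565, 0.0646, 0.0, 0.0001, -1.1525]
[0.3721, -0.2565, 0.2026, 0.0, 0.0001, -1.1525]
```

```bash
cat >> fit.py <<'E'
def toolR(yaw,t):
    f=np.array([np.cos(yaw),np.sin(yaw),0]); k=np.array([0,0,1.])
    x=f*np.cos(t)+k*np.sin(t); z=f*np.sin(t)-k*np.cos(t); return np.c_[x,np.cross(z,x),z]
def rowt(targets,p0=None,R0=None):
    s=telemetry.sense(); p0=np.array(s['tcp_pos']) if p0 is None else np.array(p0); R0=np.array(s['eef_rot']) if R0 is None else R0
    for p,y,t in targets:
        print(np.round(np.r_[R0.T@(np.array(p)-p0),Ro.from_matrix(R0.T@toolR(y,t)).as_rotvec()],4).tolist())
E
python3 - <<'E'
from fit import *
p=world(HD,[(-160,0,15)])[0]; print(p)
rowt([((p[0],p[1],.16),HD[2],.5)])
E
```

```text
[ 0.4559 -0.3033  0.015 ]
[0.366, -0.2428, 0.0546, 0.2879, 0.443, -1.1273]
```

Emit:
{"op": "play_rows", "data": {"plan": [[0.06, -0.04, 0.01, 0.05, 0.08, -0.18, 0.05], [0.12, -0.08, 0.02, 0.1, 0.16, -0.36, 0.05], [0.18, -0.12, 0.03, 0.14, 0.22, -0.54, 0.05], [0.23, -0.15, 0.03, 0.19, 0.29, -0.73, 0.05], [0.28, -0.19, 0.04, 0.23, 0.36, -0.92, 0.05]]}}

```text
time: 1.72
tcp_pos: [0.3692, -0.397, 0.1785]
eef_rot: [[0.416, 0.902, 0.118], [0.829, -0.429, 0.357], [0.373, -0.05, -0.927]]
wrist_force: [0.1, 0.4, -0.2]
opening: 0.0503
gripper_force: 0.0
```

```bash
python3 - <<'E'
from fit import *
p=world(HD,[(-160,0,15)])[0]
s=telemetry.sense();print(s['tcp_pos'],s['joint_pos'],s['wrist_force'])
rowt([((p[0],p[1],.10),HD[2],.5),((p[0],p[1],.012),HD[2],.5)])
E
```

```text
[ 0.3692 -0.397   0.1785] [ 1.2237  0.5038 -0.3698  1.7337 -0.164   1.1472  0.5073] [ 0.1453  0.4034 -0.1924]
[0.0845, 0.0418, 0.1165, 0.0734, 0.1097, -0.2728]
[0.0517, 0.0463, 0.198, 0.0734, 0.1097, -0.2728]
```

Emit:
{"op": "play_rows", "data": {"plan": [[0.04, 0.02, 0.04, 0.04, 0.05, -0.14, 0.05], [0.08, 0.04, 0.08, 0.073, 0.11, -0.273, 0.05], [0.083, 0.042, 0.12, 0.073, 0.11, -0.273, 0.05], [0.067, 0.044, 0.16, 0.073, 0.11, -0.273, 0.05], [0.052, 0.046, 0.196, 0.073, 0.11, -0.273, 0.05]]}}

```text
time: 2.35
tcp_pos: [0.4543, -0.3048, 0.0119]
eef_rot: [[0.15, 0.985, 0.08], [0.865, -0.17, 0.472], [0.479, -0.002, -0.878]]
wrist_force: [0.6, -1.2, -1.0]
opening: 0.0503
gripper_force: 0.0
```

```bash
cat >> fit.py <<'E'
def hoodpath(ts,z=.012,tilt=.5,off=.0,p0=None,x0=-.166,y0=.018,w0=-.111):
    "ts: hood stage x values; tool front edge touching the foot"
    out=[]
    for x in ts:
        w=np.interp(x,[x0,-.075],[w0,0]); yl=np.interp(x,[x0,-.105],[y0+.06*np.sin(w0),0])
        a=ST[2]+w; y=yl-.06*np.sin(w)
        hp=world(ST,[(x*1000,y*1000,0)])[0]; d=.105+.010*np.cos(tilt)-off
        out.append(((hp[0]-d*np.cos(a),hp[1]-d*np.sin(a),z),a,tilt))
    return out
E
python3 - <<'E'
from fit import *
s=telemetry.sense();print(s['tcp_pos'],s['joint_pos'],s['wrist_force'])
print(np.c_[s['eef_rot'],toolR(HD[2],.5)])
rowt(hoodpath([-.171,-.160,-.15,-.14,-.13]))
look('side','s1')
E
```

```text
[ 0.4543 -0.3048  0.0119] [ 1.087   0.808  -0.4394  1.7517 -0.1323  0.9137  0.653 ] [ 0.551  -1.2447 -1.0249]
[[ 0.1503  0.9854  0.0796  0.1455  0.9862  0.0795]
 [ 0.865  -0.1701  0.4721  0.8654 -0.1658  0.4728]
 [ 0.4787 -0.0021 -0.878   0.4794  0.     -0.8776]]
[0.0378, 0.0015, 0.0205, 0.0002, 0.0008, -0.0048]
[0.0476, 0.0027, 0.0258, 0.0038, 0.0008, -0.0112]
[0.0566, 0.0055, 0.0307, 0.0096, 0.0008, -0.0219]
[0.0656, 0.0083, 0.0356, 0.0154, 0.0008, -0.0326]
[0.0746, 0.0111, 0.0405, 0.0213, 0.0008, -0.0433]
```

View pics/s1.png

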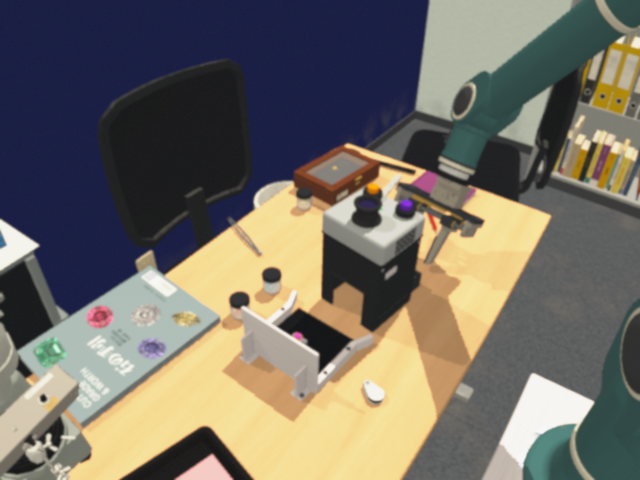

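The gripper is down behind the battery box (fingers near (433,250)) and clear of the lamp head. Making contact and starting the push.

Emit:
{"op": "play_rows", "data": {"plan": [[0.02, 0.001, 0.011, 0, 0.001, -0.005, 0.05], [0.034, 0.001, 0.0185, 0, 0.001, -0.005, 0.05], [0.043, 0.002, 0.0235, 0.002, 0.001, -0.008, 0.05], [0.051, 0.0035, 0.0277, 0.006, 0.001, -0.015, 0.05], [0.058, 0.006, 0.0315, 0.01, 0.001, -0.023, 0.05]]}}

```text
time: 3.02
tcp_pos: [0.472, -0.2439, 0.0149]
eef_rot: [[0.128, 0.989, 0.072], [0.871, -0.147, 0.47], [0.475, 0.003, -0.88]]
wrist_force: [-2.5, -6.3, 5.4]
opening: 0.05
gripper_force: 3.4
```

```bash
python3 - <<'E'
from fit import *
s=telemetry.sense();print(s['tcp_pos'],s['wrist_force'])
im=look('top','t1')[220:340,210:420]; cv2.imwrite('pics/t1z.png',cv2.resize(im[:,:,::-1],(798,456),interpolation=cv2.INTER_CUBIC))
rowt(hoodpath([-.148,-.140,-.132,-.124,-.116,-.108]))
E
```

```text
[ 0.472  -0.2439  0.0149] [-2.4853 -6.3339  5.4062]
[0.0, -0.0014, 0.0035, 0.0035, 0.0035, 0.0005]
[0.0072, 0.0011, 0.0074, 0.0082, 0.0036, -0.0081]
[0.0144, 0.0035, 0.0113, 0.0128, 0.0036, -0.0166]
[0.0216, 0.006, 0.0152, 0.0175, 0.0036, -0.0252]
[0.0288, 0.0084, 0.0191, 0.0222, 0.0036, -0.0338]
[0.036, 0.0109, 0.023, 0.0268, 0.0036, -0.0424]
```

View pics/t1z.png

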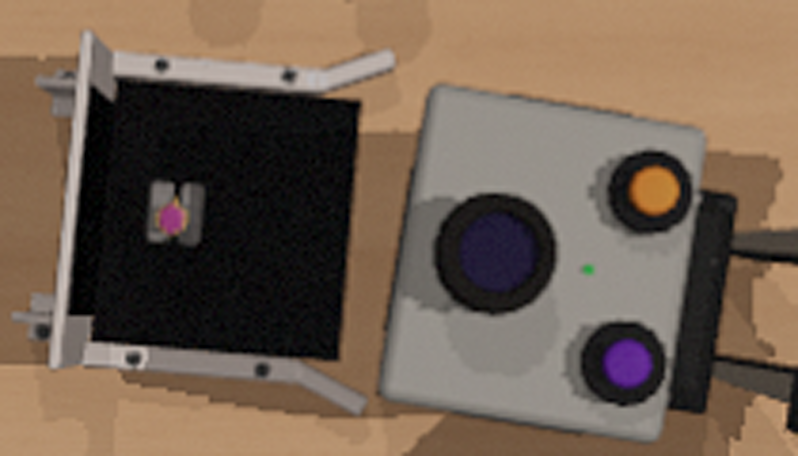

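Top view: the hood moved forward and is still about 0.1 rad clockwise. Eyepiece (500,252), amber (655,190), violet (628,363); leading face just short of the mouth. I'll refit before the next push.

```bash
cat >> fit.py <<'E'
def instage(h):
    c,s=np.cos(ST[2]),np.sin(ST[2]); d=h[:2]-ST[:2]; return np.array([c*d[0]+s*d[1],-s*d[0]+c*d[1],h[2]-ST[2]])
def hoodtop(e,a,v,extra=()):
    L=[('top',T(*e),(22,0,239)),('top',T(*a),(-38,-36,227)),('top',T(*v),(-38,36,227))]+list(extra)
    h,r=fit(L,HD); return instage(h),np.abs(r).max()
E
python3 - <<'E'
from fit import *
print(hoodtop((533,264),(690,205),(660,378)))
k,r=hoodtop((500,252),(655,190),(628,363)); print(k,r)
R0=np.array(telemetry.sense()['eef_rot'])
P0=(.4714,-.2407,.012)
rowt(hoodpath([k[0]+d for d in (.006,.013,.020,.027,.034)],z=.014,x0=k[0],y0=k[1],w0=k[2]),P0,R0)
E
```

```text
(array([-0.1664,  0.0184, -0.1039]), np.float64(0.09548408626807259))
[-0.1524  0.0141 -0.0843] 0.18913075981481597
[0.0027, 0.002, -0.0008, 0.0089, 0.0036, -0.0094]
[0.009, 0.0041, 0.0026, 0.0125, 0.0036, -0.0161]
[0.0152, 0.0061, 0.006, 0.0162, 0.0036, -0.0228]
[0.0215, 0.0081, 0.0094, 0.0198, 0.0036, -0.0295]
[0.0278, 0.0101, 0.0128, 0.0235, 0.0036, -0.0362]
```

Emit:
{"op": "play_rows", "data": {"plan": [[0.0055, 0.002, 0.0007, 0.009, 0.0036, -0.01, 0.05], [0.0118, 0.004, 0.004, 0.0125, 0.0036, -0.016, 0.05], [0.018, 0.006, 0.0075, 0.016, 0.0036, -0.023, 0.05], [0.0243, 0.008, 0.011, 0.02, 0.0036, -0.03, 0.05], [0.0306, 0.01, 0.0143, 0.0235, 0.0036, -0.036, 0.05]]}}

```text
time: 3.7
tcp_pos: [0.4864, -0.209, 0.0158]
eef_rot: [[0.091, 0.995, 0.047], [0.871, -0.103, 0.48], [0.483, -0.003, -0.876]]
wrist_force: [-2.4, -4.7, 1.7]
opening: 0.0497
gripper_force: 2.5
```

```bash
python3 - <<'E'
from fit import *
s=telemetry.sense();print(s['tcp_pos'],s['wrist_force'])
R=np.array([[0.128,0.989,0.072],[0.871,-0.147,0.47],[0.475,0.003,-0.88]]); print('cmd',np.array([.4714,-.2407,.012])+R@[.0306,.01,.0143])
im=look('top','t2')[220:340,210:420]; cv2.imwrite('pics/t2z.png',cv2.resize(im[:,:,::-1],(798,456),interpolation=cv2.INTER_CUBIC))
E
```

```text
[ 0.4864 -0.209   0.0158] [-2.3693 -4.712   1.6831]
cmd [ 0.4862 -0.2088  0.014 ]
```

View pics/t2z.png

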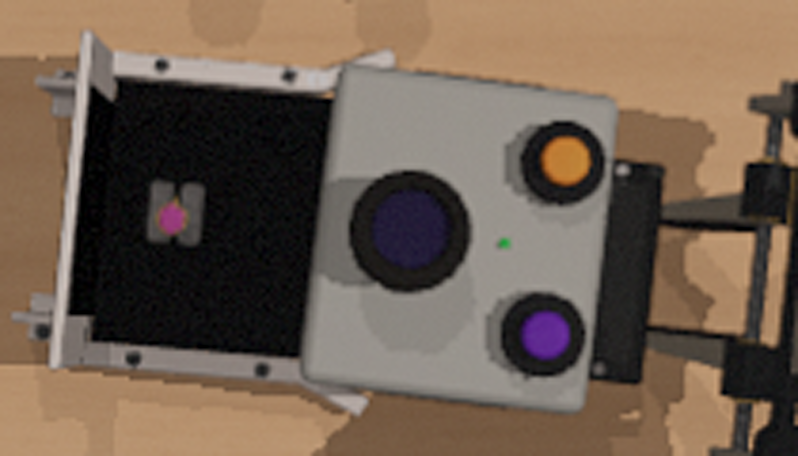

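Leading edge is inside the mouth: eyepiece (411,230), amber (566,161), violet (546,335). Yaw is correcting.

```bash
python3 - <<'E'
from fit import *
k,r=hoodtop((411,230),(566,161),(546,335)); print(k,r)
h=world(ST,[k*1000])[0]; a=ST[2]+k[2]; s=telemetry.sense()
d=np.array(s['tcp_pos'])[:2]-h[:2]; print('tcp in hood',np.cos(a)*d[0]+np.sin(a)*d[1],-np.sin(a)*d[0]+np.cos(a)*d[1])
rowt(hoodpath([k[0]+x for x in (.007,.015,.023,.031,.039)],z=.015,x0=k[0],y0=k[1],w0=k[2]),(.4862,-.2088,.014),np.array(s['eef_rot']))
E
```

```text
[-0.1163  0.007  -0.0375] 0.21025670583776446
tcp in hood -0.11124989353417164 -0.001220334290051939
[0.0058, 0.0031, 0.0021, 0.0047, -0.0049, -0.0141]
[0.0129, 0.0058, 0.006, 0.0082, -0.0049, -0.0205]
[0.0199, 0.0067, 0.0099, 0.0117, -0.0049, -0.0269]
[0.027, 0.0076, 0.0137, 0.0152, -0.005, -0.0332]
[0.034, 0.0085, 0.0176, 0.0187, -0.005, -0.0396]
```

Emit:
{"op": "play_rows", "data": {"plan": [[0.006, 0.003, 0.002, 0.005, -0.005, -0.01, 0.05], [0.013, 0.0055, 0.006, 0.007, -0.005, -0.018, 0.05], [0.02, 0.0065, 0.01, 0.011, -0.005, -0.025, 0.05], [0.027, 0.0075, 0.0138, 0.014, -0.005, -0.032, 0.05], [0.034, 0.0085, 0.0176, 0.018, -0.005, -0.039, 0.05]]}}

```text
time: 4.38
tcp_pos: [0.4987, -0.1712, 0.0165]
eef_rot: [[0.053, 0.998, 0.029], [0.876, -0.06, 0.478], [0.479, -0.0, -0.878]]
wrist_force: [-0.3, -2.7, -2.0]
opening: 0.05
gripper_force: 1.5
```

```bash
cat > auto.py <<'E'
from fit import *
def blob(im,lo,hi,z=False):
    hsv=cv2.cvtColor(im[220:345,210:420],cv2.COLOR_RGB2HSV); m=cv2.inRange(hsv,lo,hi)
    n,l,st,c=cv2.connectedComponentsWithStats(m); i=[j for j in range(1,n) if st[j,4]>20]
    return [(np.round(c[j]+[210,220],1).tolist(),int(st[j,4])) for j in i]
def auto():
    im=look('top','auto'); V=[b for b in blob(im,(125,120,60),(150,255,255))]; A=blob(im,(8,150,100),(18,255,255)); return V,A
E
python3 - <<'E'
from auto import *
s=telemetry.sense();print(s['tcp_pos'],s['wrist_force'])
R=np.array([[0.091,0.995,0.047],[0.871,-0.103,0.48],[0.483,-0.003,-0.876]]); c=np.array([.4862,-.2088,.014])+R@[.034,.0085,.0176]; print('cmd',c)
V,A=auto(); print(V,A)
if V and A:
    for v in V:
      h,r=fit([('top',A[0][0],(-38,-36,227)),('top',v[0],(-38,36,227))],HD); print(instage(h),np.abs(r).max())
rowt(hoodpath([-.072,-.064,-.056,-.048,-.04],z=.015),c,np.array(s['eef_rot']))
E
```

```text
[ 0.4987 -0.1712  0.0165] [-0.2732 -2.7472 -2.0054]
cmd [ 0.4986 -0.1716  0.015 ]
[([329.7, 301.2], 136)] [([333.4, 255.1], 131)]
[-0.0776  0.0008 -0.0023] 0.07780899084673365
[0.0047, 0.0003, 0.0025, 0.002, 0.0005, -0.0041]
[0.0117, 0.0002, 0.0064, 0.002, 0.0005, -0.0041]
[0.0188, 0.0002, 0.0102, 0.002, 0.0005, -0.0041]
[0.0258, 0.0002, 0.014, 0.002, 0.0005, -0.0041]
[0.0328, 0.0001, 0.0179, 0.002, 0.0005, -0.0041]
```

The hood is aligned and entering the straight rails, so I'll push straight.

Emit:
{"op": "play_rows", "data": {"plan": [[0.0047, 0, 0.0025, 0.002, 0, -0.004, 0.05], [0.0117, 0, 0.0064, 0.002, 0, -0.004, 0.05], [0.0188, 0, 0.0102, 0.002, 0, -0.004, 0.05], [0.0258, 0, 0.014, 0.002, 0, -0.004, 0.05], [0.0328, 0, 0.0179, 0.002, 0, -0.004, 0.05]]}}

```text
time: 5.05
tcp_pos: [0.5009, -0.134, 0.0166]
eef_rot: [[0.049, 0.998, 0.027], [0.877, -0.056, 0.478], [0.479, 0.0, -0.878]]
wrist_force: [0.1, -4.1, 0.3]
opening: 0.0502
gripper_force: 2.1
```

Emit:
{"op": "play_rows", "data": {"plan": [[0.006, 0, 0.0033, 0, 0, 0, 0.05], [0.012, 0, 0.0065, 0, 0, 0, 0.05], [0.018, 0, 0.0098, 0, 0, 0, 0.05], [0.022, 0, 0.012, 0, 0, 0, 0.05], [0.0255, 0, 0.0138, 0, 0, 0, 0.05]]}}

```text
time: 5.68
tcp_pos: [0.5025, -0.1053, 0.0166]
eef_rot: [[0.049, 0.998, 0.027], [0.877, -0.056, 0.478], [0.479, -0.0, -0.878]]
wrist_force: [-0.4, -4.2, -0.1]
opening: 0.0499
gripper_force: 2.1
```

```bash
python3 - <<'E'
from auto import *
s=telemetry.sense();print(s['tcp_pos'],s['wrist_force'])
V,A=auto(); print(V,A)
for v in V:
      h,r=fit([('top',A[0][0],(-38,-36,227)),('top',v[0],(-38,36,227))],HD); print(instage(h),np.abs(r).max())
E
```

```text
[ 0.5025 -0.1053  0.0166] [-0.3555 -4.2276 -0.0824]
[([287.2, 298.0], 138)] [([291.3, 251.8], 132)]
[-0.0118  0.0011 -0.0031] 0.05680569883793396
```

Emit:
{"op": "play_rows", "data": {"plan": [[0.003, 0, 0.0016, 0, 0, 0, 0.05], [0.005, 0, 0.0027, 0, 0, 0, 0.05], [0.007, 0, 0.0038, 0, 0, 0, 0.05], [0.0085, 0, 0.0046, 0, 0, 0, 0.05], [0.01, 0, 0.0055, 0, 0, 0, 0.05]]}}

```text
time: 6.35
tcp_pos: [0.5032, -0.0941, 0.0166]
eef_rot: [[0.049, 0.998, 0.027], [0.877, -0.056, 0.478], [0.479, 0.0, -0.878]]
wrist_force: [-0.5, -4.0, -0.4]
opening: 0.0498
gripper_force: 2.1
```

Emit:
{"op": "play_rows", "data": {"plan": [[0.001, 0, 0.0005, 0, 0, 0, 0.05], [0.002, 0, 0.001, 0, 0, 0, 0.05], [0.003, 0, 0.0016, 0, 0, 0, 0.05], [0.003, 0, 0.0016, 0, 0, 0, 0.05]]}}

```text
time: 6.85
tcp_pos: [0.5033, -0.0925, 0.0165]
eef_rot: [[0.05, 0.998, 0.028], [0.877, -0.057, 0.476], [0.477, 0.0, -0.879]]
wrist_force: [-2.1, -7.6, 2.1]
opening: 0.0498
gripper_force: 4.0
```

Emit:
{"op": "play_rows", "data": {"plan": [[0.002, 0, 0.001, 0, 0, 0, 0.05], [0.004, 0, 0.002, 0, 0, 0, 0.05], [0.006, 0, 0.003, 0, 0, 0, 0.05], [0.006, 0, 0.003, 0, 0, 0, 0.05]]}}

```text
time: 7.35
tcp_pos: [0.5035, -0.0919, 0.0164]
eef_rot: [[0.053, 0.998, 0.03], [0.881, -0.061, 0.47], [0.471, 0.001, -0.882]]
wrist_force: [-8.0, -22.3, 9.2]
opening: 0.0498
gripper_force: 11.3
```

```bash
python3 - <<'E'
from auto import *
s=telemetry.sense();print(s['tcp_pos'],s['wrist_force'],s['torque'])
V,A=auto(); print(V,A)
for v in V:
      h,r=fit([('top',A[0][0],(-38,-36,227)),('top',v[0],(-38,36,227))],HD); print(instage(h),h,np.abs(r).max())
a=cv2.imread('pics/auto.png')[210:350,200:400]; a=cv2.resize(a,(600,420),interpolation=cv2.INTER_CUBIC)
b=look('side','s2')[170:410,200:440,::-1]; 
cv2.imwrite('pics/home.png',np.vstack([np.pad(a,((0,0),(0,0),(0,0)))[:300],cv2.resize(b,(600,600),interpolation=cv2.INTER_CUBIC)[130:430]]))
E
```

```text
[ 0.5035 -0.0919  0.0164] [ -8.0002 -22.2614   9.2165] [-3.8411  1.5045  0.8759]
[([279.2, 297.2], 138)] [([283.4, 251.0], 133)]
[ 0.0005  0.0008 -0.0038] [0.5087 0.0198 1.5114] 0.05626962142963521
```

View pics/home.png

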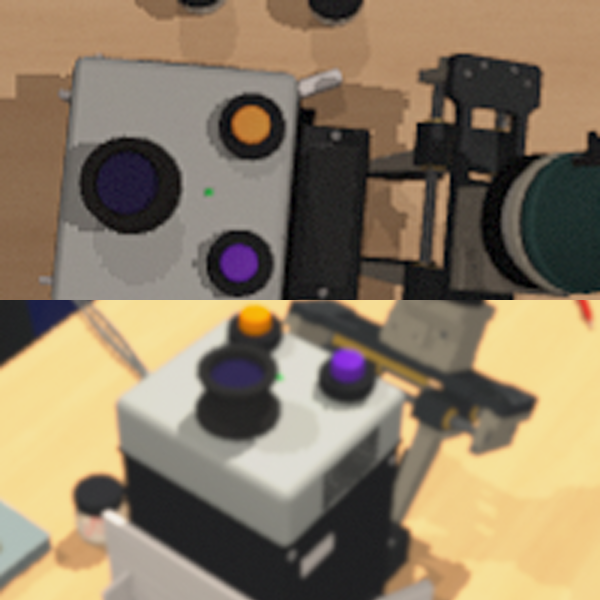

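Home: fit gives stage x ≈ 0, and the force rose to 22 N with no further motion. In the picture the lamp head is flush with the panel and the violet button is up. Next: back off, rise and move over the violet button.

```bash
python3 - <<'E'
from auto import *
h=np.array([.5087,.0198,1.5114]); s=telemetry.sense(); 
c=np.array([.5035,-.0919,.0164]); R=np.array(s['eef_rot'])
v=world(h,[(-38,36,227)])[0]; print(v)
f=np.array([np.cos(h[2]),np.sin(h[2]),0])
up=c-.06*f
rowt([(c-.03*f,h[2],.5),(up+[0,0,.03],h[2],.5),(up+[0,0,.085],h[2],.4),(up+[0,0,.14],h[2],.3),(up+[0,0,.195],h[2],.25)])
E
```

```text
[ 0.4705 -0.016   0.227 ]
[-0.0265, 0.0001, -0.0141, 0.0018, 0.0098, -0.0005]
[-0.0388, 0.0001, -0.0547, 0.0018, 0.0098, -0.0005]
[-0.0129, 0.0002, -0.1032, 0.0017, -0.0902, -0.0006]
[0.013, 0.0003, -0.1518, 0.0017, -0.1902, -0.0007]
[0.0389, 0.0004, -0.2003, 0.0017, -0.2402, -0.0007]
```

Emit:
{"op": "play_rows", "data": {"plan": [[-0.035, 0, -0.0185, 0, 0, 0, 0.05], [-0.048, 0, -0.055, 0, 0.01, 0, 0.05], [-0.022, 0, -0.107, 0, -0.09, 0, 0.05], [0.004, 0, -0.156, 0, -0.19, 0, 0.02], [0.03, 0, -0.205, 0, -0.24, 0, 0.0]]}}

```text
time: 8.07
tcp_pos: [0.4993, -0.1526, 0.2133]
eef_rot: [[0.051, 0.999, 0.013], [0.965, -0.052, 0.256], [0.257, -0.001, -0.967]]
wrist_force: [0.6, 0.0, 0.4]
opening: 0.0319
gripper_force: 0.0
```

```bash
python3 - <<'E'
from auto import *
h=np.array([.5087,.0198,1.5114]); s=telemetry.sense(); print(s['tcp_pos'],s['wrist_force'],s['opening'])
V,A=auto(); print(V,A)
hh,r=fit([('top',A[0][0],(-38,-36,227)),('top',V[0][0],(-38,36,227))],HD); print(instage(hh))
im=look('side','s3'); hsv=cv2.cvtColor(im,cv2.COLOR_RGB2HSV); m=cv2.inRange(hsv,(122,120,60),(150,255,255))[180:240,340:450]
n,l,st,c=cv2.connectedComponentsWithStats(m); print([(c[i]+[340,180],st[i]) for i in range(1,n)])
v=world(hh,[(-38,36,227)])[0]; print(v)
f=np.array([np.cos(h[2]),np.sin(h[2]),0]); p=np.array(s['tcp_pos'])
a=v+[0,0,.07]
rowt([((p[0],p[1],.297),h[2],.12),(.5*a+.5*np.r_[p[:2],.297],h[2],.0),(a,h[2],.0),(v+[0,0,.03],h[2],0)])
E
```

```text
[ 0.4993 -0.1526  0.2133] [0.5629 0.0115 0.393 ] 0.031908230162080366
[([279.0, 297.3], 132)] [([283.3, 251.0], 130)]
[ 0.0008  0.0008 -0.0058]
[]
[ 0.4704 -0.0157  0.227 ]
[0.0201, -0.0031, -0.0768, 0.008, -0.1359, 0.0101]
[0.0856, -0.021, -0.0598, 0.0087, -0.2559, 0.0096]
[0.1511, -0.0389, -0.0429, 0.0087, -0.2559, 0.0096]
[0.141, -0.0393, -0.0042, 0.0087, -0.2559, 0.0096]
```

Emit:
{"op": "play_rows", "data": {"plan": [[0.018, -0.002, -0.055, 0.004, -0.1, 0.005, 0.0], [0.03, -0.004, -0.075, 0.008, -0.136, 0.01, 0.0], [0.085, -0.021, -0.06, 0.0087, -0.256, 0.01, 0.0], [0.13, -0.033, -0.048, 0.0087, -0.256, 0.01, 0.0], [0.151, -0.039, -0.043, 0.0087, -0.256, 0.01, 0.0]]}}

```text
time: 8.8
tcp_pos: [0.4665, -0.0143, 0.2908]
eef_rot: [[0.059, 0.998, -0.012], [0.998, -0.059, 0.005], [0.005, -0.012, -1.0]]
wrist_force: [-0.4, -0.6, -1.0]
opening: 0.0008
gripper_force: 0.0
```

```bash
python3 - <<'E'
from auto import *
s=telemetry.sense(); print(s['tcp_pos'],s['wrist_force'],s['opening'])
im=look('wrist','w1'); s0=look('side','s4')
p=proj('side',[s['tcp_pos'],(.4705,-.0158,.227)]); print(p)
b=s0[150:330,260:440].copy()
for q in p: cv2.circle(b,tuple(int(x) for x in q-[260,150]),1,(0,255,0),-1)
k=cams.get_calibration('wrist'); M=np.array(k['mount']); R=np.array(s['eef_rot'])
pt=R.T@(np.array([.4705,-.0158,.227])-s['tcp_pos']); W=np.linalg.inv(M); r,_=cv2.Rodrigues(W[:3,:3])
u=cv2.projectPoints(pt.reshape(1,1,3),r,W[:3,3],np.array(k['intrinsics']),np.array(k['D']))[0].ravel(); print('wrist pred',u)
w=cv2.resize(im,(400,300)); cv2.circle(w,tuple(int(x*.625) for x in u),2,(0,255,0),-1)
cv2.imwrite('pics/ab.png',np.hstack([cv2.resize(b,(300,300),interpolation=cv2.INTER_CUBIC),w])[:,:,::-1])
rowt([((.4705,-.0158,z),1.5114,0) for z in (.26,.24,.231)])
E
```

```text
[ 0.4665 -0.0143  0.2908] [-0.3771 -0.5763 -1.0214] 0.0008305014400411715
[[343.337  212.5132]
 [339.5357 245.6496]]
wrist pred [324.6711 257.7461]
[-0.0006, 0.004, 0.0309, -0.0121, -0.0046, 0.0011]
[-0.0007, 0.0042, 0.0509, -0.0121, -0.0046, 0.0011]
[-0.0007, 0.0043, 0.0599, -0.0121, -0.0046, 0.0011]
```

View pics/ab.png

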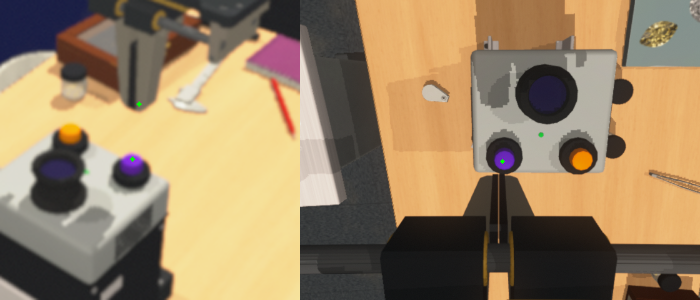

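Both views place the predicted point on the violet button (side inset (132,158), wrist inset (503,161)). Descending.

Emit:
{"op": "play_rows", "data": {"plan": [[-0.0006, 0.004, 0.03, -0.012, -0.005, 0, 0.0], [-0.0007, 0.0042, 0.05, -0.012, -0.005, 0, 0.0], [-0.0007, 0.0043, 0.06, -0.012, -0.005, 0, 0.0], [-0.0007, 0.0043, 0.062, -0.012, -0.005, 0, 0.0], [-0.0007, 0.0043, 0.063, -0.012, -0.005, 0, 0.0]]}}

```text
time: 9.52
tcp_pos: [0.4723, -0.0198, 0.2288]
eef_rot: [[0.065, 0.998, 0.003], [0.998, -0.065, -0.002], [-0.002, 0.003, -1.0]]
wrist_force: [0.9, 0.0, 0.3]
opening: 0.0007
gripper_force: 0.0
```

Emit:
{"op": "play_rows", "data": {"plan": [[0, 0, 0.001, 0, 0, 0, 0.0], [0, 0, 0.002, 0, 0, 0, 0.0], [0, 0, 0.003, 0, 0, 0, 0.0], [0, 0, 0.004, 0, 0, 0, 0.0]]}}

```text
time: 10.02
tcp_pos: [0.4723, -0.0197, 0.2248]
eef_rot: [[0.065, 0.998, 0.003], [0.998, -0.065, -0.002], [-0.002, 0.003, -1.0]]
wrist_force: [-0.7, -0.2, 2.8]
opening: 0.0003
gripper_force: 1.4
```

Emit:
{"op": "play_rows", "data": {"plan": [[0, 0, 0.0015, 0, 0, 0, 0.0], [0, 0, 0.003, 0, 0, 0, 0.0], [0, 0, 0.0045, 0, 0, 0, 0.0], [0, 0, 0.006, 0, 0, 0, 0.0], [0, 0, 0.006, 0, 0, 0, 0.0]]}}

```text
time: 10.65
tcp_pos: [0.4725, -0.0197, 0.221]
eef_rot: [[0.065, 0.998, 0.003], [0.998, -0.065, -0.003], [-0.003, 0.003, -1.0]]
wrist_force: [-8.0, -0.9, 24.1]
opening: 0.0004
gripper_force: 12.1
```

Emit:
{"op": "play_rows", "data": {"plan": [[0, 0, -0.0005, 0, 0, 0, 0.0], [0, 0, -0.001, 0, 0, 0, 0.0], [0, 0, -0.001, 0, 0, 0, 0.0]]}}

```text
time: 11.02
tcp_pos: [0.4724, -0.0197, 0.2212]
eef_rot: [[0.065, 0.998, 0.003], [0.998, -0.065, -0.003], [-0.003, 0.003, -1.0]]
wrist_force: [-4.8, -0.8, 16.3]
opening: 0.0005
gripper_force: 8.4
```

```bash
python3 - <<'E'
from auto import *
s=telemetry.sense(); print(s['tcp_pos'],s['wrist_force'])
im=look('top','f'); a=im[200:350,200:400]
V,A=blob(im,(125,120,60),(150,255,255)),blob(im,(8,150,100),(18,255,255)); print(V,A)
b=look('side','sf')[170:410,200:440]
cv2.imwrite('pics/fin.png',np.hstack([cv2.resize(a,(400,300)),cv2.resize(b,(300,300))])[:,:,::-1])
E
```

```text
[ 0.4724 -0.0197  0.2212] [-4.757  -0.8366 16.257 ]
[] []
```

View pics/fin.png

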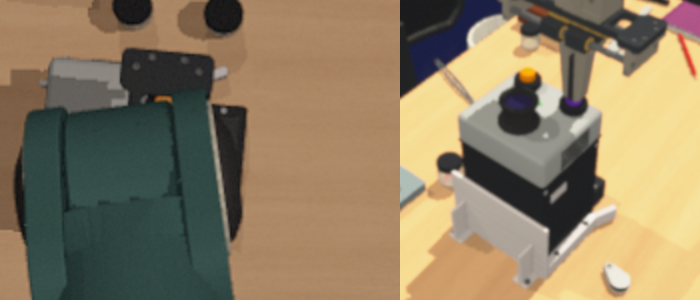

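The side view shows the hood home against the panel and the fingertips holding the violet button down at 16 N, with z 0.221 matching full travel. The amber button is free, and the loupe and jars are where they were. Handing in.

```bash
python3 -c "
from cell import manip; print(manip.hand_in())"
```

```text
the job is handed in; nothing more can be done
None
```

I slid the hood upright between the rails until it was home against the back panel, then pressed the violet button fully down with about 16 N and handed in with it still held, at about 11 s; the result of the judging was not shown to me.

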